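# Warm the sediment samples

## Robot

A 6-joint arm with a two-finger parallel gripper is mounted at the origin on the work surface. World frame = base frame: x ahead of the robot, y to its left, z up, the work surface at z = 0. Lengths are in m, angles in rad, forces in N, time in s.
With the tool pointing down it reaches from about 0.375 to 0.825 m from the base axis. Payload 5.5 kg.
Tool frame: the origin (TCP) lies on the front face of the gripper's body, between the roots of the fingers; the fingertips stand 73 mm ahead of it and the grasp point (between the pads) lies 54 mm ahead of it; z points along the fingers, y is the line along which they close (so a half turn about z gives the same grasp; the last joint's range is limited). The gripper opens to 85 mm and grips with 20 to 120 N. Pads are 22 mm wide; open, the fingers measure 114 mm over their backs; the gripper's body (76 mm by 85 mm) begins 54 mm behind the grasp point. The pads swing forward as they close: fully open they stand 13 mm farther back than shut.
Start: joints at [-1.13, 0.314, -0.047, 1.21, 0, 1.571], TCP at [0.256, -0.543, 0.304] pointing down, gripper open.
Joint ranges: [-2.67, 2.67], [-0.69, 1.73], [-1.03, 1.25], [-2.08, 2.16], [-1.42, 1.45], [-3.14, 3.14]. Speed limits (rad/s): [2.39, 2.39, 3.01, 3.14, 3.14, 3.14].

## Interface

Orientations are given as a unit quaternion [w, x, y, z].
In Python, from plant import readout, optics, job_done gives the robot as it stands.
- The arm moves only by the shell command python3 -m creep 'ROWS'. ROWS is JSON, a list of rows, each an object with "slide": the shift along the tool's x, y, z scaled (see below), a list of three; "turn": the turn, a rotation vector about the tool's x, y, z scaled (see below), a list of three; "jaw": the opening, from -1 (shut) to 1 (fully open), so that 0 is half open. In form: [{"slide": [x, y, z], "turn": [wx, wy, wz], "jaw": jaw}, ...]. A call has 1 to 20 rows; each row is the pose to reach, as a shift and turn from the pose commanded when the call began, along the tool's axes at that moment, turning the shorter way round; what a row does not reach only later rows make up. The controller multiplies each number of a shift by 0.4 m and each number of a turn by 360 degrees. A row lasts 1/12 s, in which the tool goes at most 41.7 mm and 7.16 degrees, less where a joint would pass 70% of its speed; a pose out of reach is approached as far as the arm can. A call with a number of a shift or a turn outside -1 to 1 is refused whole. A call with a gripper value outside its range is refused whole. The fingers move at their own pace and stop on an object; the grip force is fixed at half the most. Time passes only in rows, so rows that repeat a pose let the fingers close. It gives the time, the measured TCP pose, the force, the opening and the grip force at its end, in the units of the state.
- readout.state(): the state, without advancing time (a new reading comes with each control period).
- optics.camera(name): name is "scene" or "top" or "wrist"; returns a dict with "image" (420x560x3 uint8, red, green, blue), "fx", "fy", "cx", "cy" (pixels), "k1" (the pictures are not rectified: a ray, as slopes to the right and down, at radius r is drawn at 1 + k1 r^2 times it, then the intrinsics apply), "pose" (4x4, takes a point from camera to world coordinates); the wrist camera has in their place "hand_eye" (4x4, takes a point from camera to tool coordinates, whose origin is the TCP and whose axes are the flange's). Camera axes: x right, y up, looking along -z (the intrinsics and any distortion apply to the point x, -y, -z); pixel columns grow to the right and rows downward; lengths in m; the calibration is good to about 2 mm. A picture is of the moment at which its call begins: read the wrist's pose just before it. There is no depth.
- job_done(): hands the job in; it is judged then, once.
The state is a dict: "time": time; "joints": joint angles; "joint_velocities": joint speeds; "joint_torque": joint torques, N m; "tcp_pos": TCP position; "tool_rot": TCP orientation; "wrist_force": force on the tool from outside, world axes, zero at the start; "ft_torque": the same for the moment, N m; "grip_width": finger opening in m; "grip_force": force on a finger pad.
Only numpy, scipy, OpenCV 4.12 (cv2) and the standard library are available. Lean on these libraries where they do the work, as an engineer would, in place of code of your own. Each camera call takes 0.05 s, during which the arm holds its last target. There are 200 camera calls.

## Task

Stand every one of the small black-capped sample jars from the bench pad upright on the floor of the sample warmer's open drawer, then push the drawer fully home. After that, turn the dial on top of the warmer until its white pointer lines up with the brass set-tab on the scale, leaving the tab where it is; don't knock over or shift the other things on the bench.

Things in the scene. Friction and masses are not known exactly. Their poses are not given: they have to be found in the camera images.
- jar0_mid (a point): small round sample jar of clear glass with paper label and black cap, 38 mm diameter all the way up, 48 mm tall, 90 g (varies by a third). This point is its centre, 24 mm above its underside; its z axis points up out of the cap. Three to five jars are present (absent ones read None), standing at z = 0 on the pad, centres at least 50 mm apart, with the beaker among them
- jar1_mid (a point): small round sample jar of clear glass with paper label and black cap, 38 mm diameter all the way up, 48 mm tall, 90 g (varies by a third). This point is its centre, 24 mm above its underside; its z axis points up out of the cap. Three to five jars are present (absent ones read None), standing at z = 0 on the pad, centres at least 50 mm apart, with the beaker among them
- jar2_mid (a point): small round sample jar of clear glass with paper label and black cap, 38 mm diameter all the way up, 48 mm tall, 90 g (varies by a third). This point is its centre, 24 mm above its underside; its z axis points up out of the cap. Three to five jars are present (absent ones read None), standing at z = 0 on the pad, centres at least 50 mm apart, with the beaker among them
- jar3_mid (a point): small round sample jar of clear glass with paper label and black cap, 38 mm diameter all the way up, 48 mm tall, 90 g (varies by a third). This point is its centre, 24 mm above its underside; its z axis points up out of the cap. Three to five jars are present (absent ones read None), standing at z = 0 on the pad, centres at least 50 mm apart, with the beaker among them
- jar4_mid (a point): small round sample jar of clear glass with paper label and black cap, 38 mm diameter all the way up, 48 mm tall, 90 g (varies by a third). This point is its centre, 24 mm above its underside; its z axis points up out of the cap. Three to five jars are present (absent ones read None), standing at z = 0 on the pad, centres at least 50 mm apart, with the beaker among them
- warmer: sample warmer: fixed white box 232 mm wide (y), 200 mm deep (x), 84 mm tall, with a drawer through its front and a dial on its flat top; it stands on the left or on the right, the pad on the other side. Origin on the bench below the middle of its front edge; its x axis points horizontally from the front to the back, so that the drawer comes out along its -x; z up
- drawer (a joint): opening of the drawer in m: 0 fully home, at the start 0.125 to 0.14 (stop at 0.145). It slides with about 2.5 N of friction plus 8 N per m/s and stays where it is left. Pushing it towards the warmer's +x closes it against a hard stop
- tray (a point): centre of the drawer's floor, on its upper face, 14.5 mm above the bench, axes as the warmer's; moves with the drawer. The clear floor runs x -85 to +81, y -102 to +102 mm about it; side and rear rims rise 10.5 mm above it; the front panel (12 mm thick, rear face at x = -85) rises 69 mm above it. With the drawer out by q, floor at x < q - 85 mm lies outside the box; headroom inside is 61 mm
- drawer_push (a point): middle of the front face of the black grip block (120 mm wide, 24 mm tall, 14 mm deep) on the drawer's front panel; to close the drawer push here along the warmer's +x
- dial (a joint): angle of the dial in rad, growing clockwise seen from above, from 0 to 3.6; at 0 its pointer points to the warmer's front (the warmer's -x). At the start 0.2 to 1.0. It stays where it is left (friction torque 0.04 Nm)
- dial_grip (a point): on the dial's vertical axis, at the height to grip: 31 mm above the warmer's top, 9 mm below the top of the dial. The dial is a black disc 48 mm across, 10 mm tall, with a raised bar 44 mm long, 14 mm wide, that reaches 40 mm above the warmer's top; grip the bar across its width. Turns with the dial: -x runs along the bar to the pointer end (white line and nib)
- mark (a joint): angle of the brass set-tab about the dial's axis in rad, counted as the dial's: the dial is right when joint dial equals joint mark. At the start 1.6 to 2.8. It can be pushed aside (friction 0.3 Nm), which is a fault
- dial_tip (a point): point on the pointer's line, 35 mm from the dial's axis, turns with the dial
- mark_tip (a point): point on the set-tab's line, 35 mm from the dial's axis; the brass tab itself lies 42 to 56 mm from the axis, 8 mm wide, 10 mm tall above the warmer's top
- pad: pale absorbent pad lying flat on the red bench mat, 270 x 270 mm, about 2 mm thick to the eye but not felt (jars stand at z = 0); the jars' area is centred 35 mm towards -x from its origin; its yaw is that of the rows of jars (rows 75 mm apart along its x, two columns 120 mm apart along its y, some 20 mm irregular)
- beaker: open clear-glass beaker, 54 mm across the rim, 62 mm tall, standing upright among the jars; a bystander; origin at the centre of its underside
- pipette: bystander: white hand pipette with a grey tip, lying flat, 230 mm long, up to 26 mm high; origin on the bench below its middle
- bottle: bystander: amber glass bottle with white cap, 44 mm diameter, 80 mm tall, standing between the drawer and the pad; origin at the centre of its underside
- timer: bystander: flat white timer box 50 x 65 x 18 mm; origin at the centre of its underside
- dish: bystander: clear shallow dish 70 mm across, 14 mm high, between warmer and pad, further off; origin at the centre of its underside
There are look-alikes about, which are no part of the job. Leave any blue look-alike of the part that bears jar2_mid alone. Leave any brown look-alike of the part that bears jar1_mid alone.

How it is judged:
On the way, in this order (a step that is already met when the one before it is completed fails the run):
1. every jar stands upright on the floor of the drawer (x of jar0_mid in the frame of tray between -0.072 and 0.072 m and y of jar0_mid in the frame of tray between -0.092 and 0.092 m and z of jar0_mid in the frame of tray between 0.014 and 0.034 m and angle between each of jar0_mid, jar1_mid, jar2_mid, jar3_mid, jar4_mid's own z axis and vertical below 0.2 rad and x of jar1_mid in the frame of tray between -0.072 and 0.072 m and y of jar1_mid in the frame of tray between -0.092 and 0.092 m and z of jar1_mid in the frame of tray between 0.014 and 0.034 m and x of jar2_mid in the frame of tray between -0.072 and 0.072 m and y of jar2_mid in the frame of tray between -0.092 and 0.092 m and z of jar2_mid in the frame of tray between 0.014 and 0.034 m and x of jar3_mid in the frame of tray between -0.072 and 0.072 m and y of jar3_mid in the frame of tray between -0.092 and 0.092 m and z of jar3_mid in the frame of tray between 0.014 and 0.034 m and x of jar4_mid in the frame of tray between -0.072 and 0.072 m and y of jar4_mid in the frame of tray between -0.092 and 0.092 m and z of jar4_mid in the frame of tray between 0.014 and 0.034 m), for 0.3 s.
2. the drawer is pushed home with the jars in it (all of step 1 and value of joint drawer below 0.004 m), for 0.3 s.
3. the dial's pointer is in line with the set-tab, the drawer still home (horizontal distance between dial_tip and mark_tip below 0.0045 m and value of joint drawer below 0.004 m), for 0.3 s.
At the end, for the whole second after the job is handed in: every jar present stands upright (within 11 degrees) on the drawer's floor, the drawer is home within 4 mm, the dial is at rest with its pointer within 4.5 mm of the set-tab's line at 35 mm radius (about 7 degrees) (all of step 1 and all of step 3 and velocity of joint dial between -0.05 and 0.05 rad/s); the robot touches nothing.
It fails at once if the brass set-tab is pushed aside by more than 4 mm (distance of mark_tip from where it was at the start of the episode above 0.004 m).
It fails at once if a bystander (beaker, pipette, bottle, timer, dish) is shifted by more than 60 mm (distance of any of beaker, pipette, bottle, timer, dish from where it was at the start of the episode above 0.06 m).
It fails at once if the beaker or the bottle is knocked over (angle between any of beaker, bottle's own z axis and vertical above 0.6 rad).
Of jar0, jar1, jar2, jar3, jar4 only 3 to 5 are there at a start; the rules pass over those that are not, and their reading is None.
At some moment in a run one of jar0, jar1, jar2, jar3, jar4 may be knocked a few centimetres aside while the robot is not near it.
It also fails if it takes over 210 s, if anything falls off the work surface, if the arm or the gripper's body presses on something with over 40 N, if the wrist force passes 120 N, or if a joint passes its speed limit or range.

## Working session

There is one attempt and no reset: what is moved stays moved. The work goes in short steps, Python scripts to look and compute and a shell command to move; the robot and the scene stay as the last step left them, time stands still between calls to the robot, and variables do not carry over. Pictures are saved under pics/ and viewed, at most 14 in all, crops included, and the job is handed in when it is done.

```bash
mkdir -p pics; ls; cat > h.py <<'E'
import numpy as np, cv2
from plant import readout, optics
from scipy.spatial.transform import Rotation as R
def q2m(q): return R.from_quat([q[1],q[2],q[3],q[0]]).as_matrix()
def cam(n):
    s=readout.state(); c=optics.camera(n)
    if n=="wrist":
        T=np.eye(4);T[:3,:3]=q2m(s["tool_rot"]);T[:3,3]=s["tcp_pos"]
        c["pose"]=T@np.array(c["hand_eye"])
    c["pose"]=np.array(c["pose"]);return c
def ray(c,u,v):
    K=np.array([[c["fx"],0,c["cx"]],[0,c["fy"],c["cy"]],[0,0,1.]])
    xd=np.array([(u-c["cx"])/c["fx"],(v-c["cy"])/c["fy"]]);x=xd.copy()
    for _ in range(30): x=xd/(1+c["k1"]*(x@x))
    d=c["pose"][:3,:3]@np.array([x[0],-x[1],-1]);return c["pose"][:3,3],d/np.linalg.norm(d)
def onz(c,u,v,z):
    o,d=ray(c,u,v);return o+d*(z-o[2])/d[2]
def proj(c,p):
    q=c["pose"][:3,:3].T@(np.asarray(p)-c["pose"][:3,3]);x=np.array([q[0],-q[1]])/-q[2]
    x=x*(1+c["k1"]*(x@x));return np.array([x[0]*c["fx"]+c["cx"],x[1]*c["fy"]+c["cy"]])
def tri(o1,d1,o2,d2):
    A=np.array([d1,-d2]).T;t=np.linalg.lstsq(A,o2-o1,rcond=None)[0]
    a,b=o1+t[0]*d1,o2+t[1]*d2;return (a+b)/2,np.linalg.norm(a-b)
def save(n,im): cv2.imwrite(f"pics/{n}.png",cv2.cvtColor(im,cv2.COLOR_RGB2BGR))
E
python3 - <<'E'
from h import *
for n in("top","scene"):
    c=cam(n);save(n+"0",c["image"]);print(n,c["pose"].round(3).tolist(),c["fx"],c["k1"])
print({k:np.round(v,3).tolist() for k,v in readout.state().items()})
E
```

```text
pics
top [[0.026, 0.976, -0.214, 0.233], [-1.0, 0.026, -0.004, -0.003], [0.002, 0.214, 0.977, 1.604], [0.0, 0.0, 0.0, 1.0]] 512.5911700339202 -0.1597323837692525
scene [[-0.811, -0.385, 0.441, 1.066], [0.585, -0.538, 0.606, 0.667], [0.004, 0.749, 0.662, 0.833], [0.0, 0.0, 0.0, 1.0]] 441.3700732836927 0.015822717615084712
{'time': 0.1, 'joints': [-1.13, 0.314, -0.048, 1.21, -0.0, 1.571], 'joint_velocities': [-0.0, -0.0, 0.003, 0.0, -0.002, -0.001], 'joint_torque': [-0.0, -54.077, 34.054, 0.011, 0.0, -0.0], 'tcp_pos': [0.256, -0.542, 0.303], 'tool_rot': [-0.001, 0.976, 0.219, -0.0], 'wrist_force': [-0.444, -0.1, -0.141], 'ft_torque': [0.017, 0.012, 0.001], 'grip_force': 0.0, 'grip_width': 0.085}
```

View pics/top0.png

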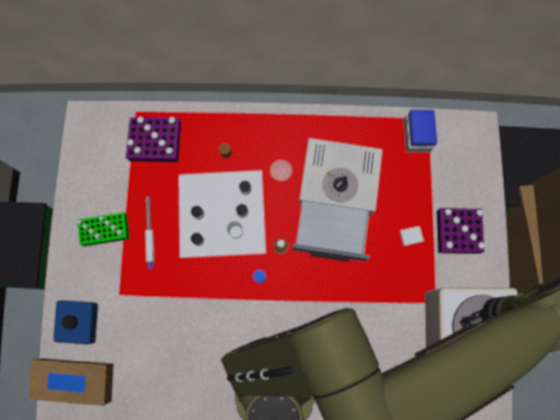

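View pics/scene0.png

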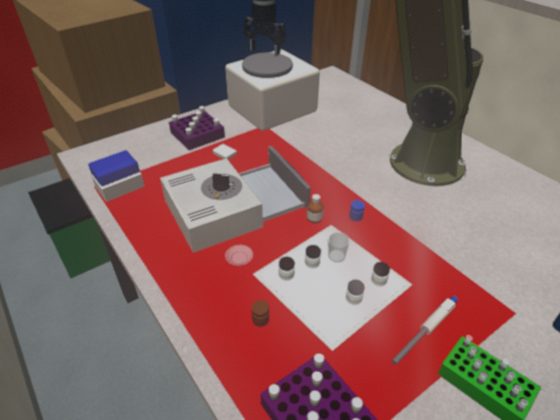

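The top view shows four black-capped jars on the pad at about (245,187), (197,212), (242,210) and (197,239), with the beaker at (235,230) and the bottle at (281,245). The blue look-alike is at (259,276) and the brown one at (225,149). The warmer is on the right, with its dial at (340,184). The scene view agrees.

```bash
cat > meas.py <<'E'
from h import *
def caps(c,roi,thr=60,amin=40):
    im=c["image"].astype(int);m=((im.max(2)<thr)).astype(np.uint8)
    M=np.zeros_like(m);cv2.fillPoly(M,[np.array(roi,np.int32)],1);m*=M
    n,l,s,ce=cv2.connectedComponentsWithStats(m)
    return [(ce[i].round(1),s[i,4]) for i in range(1,n) if s[i,4]>amin]
if __name__=="__main__":
    t=cam("top");s=cam("scene")
    a=caps(t,[(180,175),(262,170),(265,255),(181,257)]);b=caps(s,[(254,275),(332,228),(410,285),(333,340)])
    print(a);print(b)
    for p,_ in a:
        P=onz(t,*p,0.048);o,d=ray(t,*p);best=min(((tri(o,d,*ray(s,*q))) for q,_ in b),key=lambda r:r[1])
        print(P.round(4),"tri",best[0].round(4),round(best[1],4))
    # drawer/warmer rough: points clicked in top view
    for n,u,v,z in [("warmer TL",309,138,.084),("warmer TR",383,149,.084),("warmer BL",300,199,.084),("warmer BR",374,211,.084),
       ("panel L",296,246,.0835),("panel R",370,256,.0835),("dial",341,184,.124),("bottle",281,244,.08),("beaker",236,229,.062),("blue",259,276,.048)]:
        print(n,onz(t,u,v,z).round(3))
    save("topcrop",cv2.resize(t["image"][120:270,170:400],None,fx=3.4,fy=3.4,interpolation=cv2.INTER_CUBIC))
E
python3 meas.py
```

```text
[(array([244.6, 186.2]), np.int32(60)), (array([196.4, 211.2]), np.int32(71)), (array([241.5, 209.8]), np.int32(62)), (array([196.5, 238.5]), np.int32(73))]
[]Traceback (most recent call last):
  File "meas.py", line 12, in <module>
    P=onz(t,*p,0.048);o,d=ray(t,*p);best=min(((tri(o,d,*ray(s,*q))) for q,_ in b),key=lambda r:r[1])
                                         ~~~^^^^^^^^^^^^^^^^^^^^^^^^^^^^^^^^^^^^^^^^^^^^^^^^^^^^^^^^
ValueError: min() iterable argument is empty
```

```bash
sed -i 's/(333,340)\])/(333,340)],85)/' meas.py; python3 meas.py
```

```text
[(array([244.6, 186.2]), np.int32(60)), (array([241.4, 209.7]), np.int32(63)), (array([196.4, 211.2]), np.int32(69)), (array([196.5, 238.5]), np.int32(73))]
[(array([312.8, 251.4]), np.int32(129)), (array([286.3, 263.4]), np.int32(139)), (array([381. , 269.4]), np.int32(127))]
[0.6382 0.1094 0.048 ] tri [0.6406 0.1093 0.0411] 0.0017
[0.5625 0.1163 0.048 ] tri [0.5647 0.116  0.0412] 0.0023
[0.554  0.2566 0.048 ] tri [0.53   0.2661 0.1009] 0.0452
[0.4682 0.2512 0.048 ] tri [0.4698 0.2523 0.0391] 0.0009
warmer TL [ 0.791 -0.089  0.084]
warmer TR [ 0.761 -0.322  0.084]
warmer BL [ 0.593 -0.064  0.084]
warmer BR [ 0.561 -0.29   0.084]
panel L [ 0.448 -0.054  0.083]
panel R [ 0.423 -0.277  0.083]
dial [ 0.633 -0.184  0.124]
bottle [ 0.454 -0.009  0.08 ]
beaker [0.499 0.129 0.062]
blue [0.359 0.055 0.048]
```

View pics/topcrop.png

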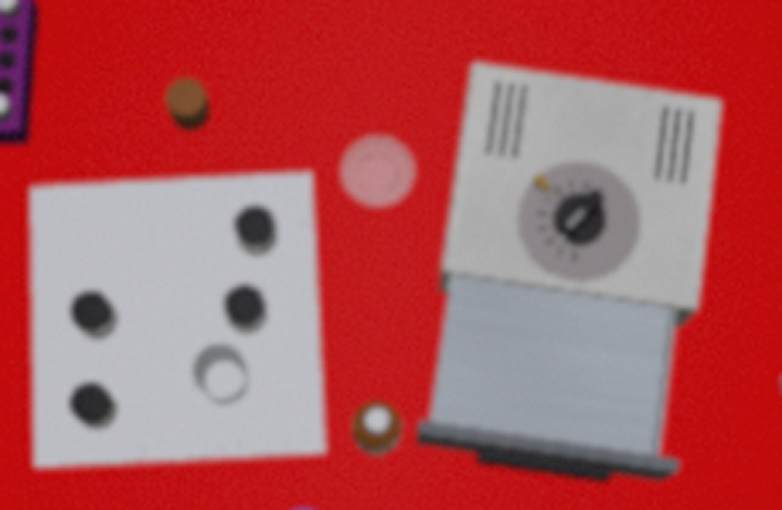

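The crop shows the drawer floor clear, the brass tab at about (541,181) and the dial pointer aimed to the lower left. Triangulated cap heights of about 41 mm include the cap sides, which fits 48 mm jars. Next I'll look at the drawer and warmer from close up.

```bash
cat > go.py <<'E'
import sys
from h import *
# go.py x y z yaw_x_deg : TCP target, tool straight down -> slide/turn for one call
def plan(x,y,z,yd):
    s=readout.state();M=q2m(s["tool_rot"]);p=np.array(s["tcp_pos"])
    sl=M.T@(np.array([x,y,z])-p)/.4
    a=np.radians(yd);T=np.array([[np.cos(a),np.sin(a),0],[np.sin(a),-np.cos(a),0],[0,0,-1]])
    rv=R.from_matrix(M.T@T).as_rotvec();n=max(np.linalg.norm(sl)*400/41.7,np.degrees(np.linalg.norm(rv))/7.16)
    print("slide",sl.round(4).tolist(),"turn",(rv/2/np.pi).round(4).tolist(),"rows",round(n,1),"t",s["time"],"w",round(s["grip_width"],4))
if __name__=="__main__": plan(*map(float,sys.argv[1:5]))
E
python3 go.py 0.5 -0.17 0.36 180; python3 -c "
from h import *
c=optics.camera('wrist');print(np.round(c['hand_eye'],3).tolist(),c['fx'],c['k1'])"
```

```text
slide [0.9492, -0.582, -0.1407] turn [-0.0, -0.0001, -0.4298] rows 21.6 t 0.3 w 0.0854
[[0.0, 0.954, 0.301, 0.077], [1.0, -0.001, 0.0, -0.001], [0.0, 0.301, -0.954, -0.069], [0.0, 0.0, 0.0, 1.0]] 344.01328282625826 -0.03992517021163701
```

```bash
python3 -m creep '[{"slide":[0.95,-0.58,-0.14],"turn":[0,0,-0.43],"jaw":1},{"slide":[0.95,-0.58,-0.14],"turn":[0,0,-0.43],"jaw":1},{"slide":[0.95,-0.58,-0.14],"turn":[0,0,-0.43],"jaw":1},{"slide":[0.95,-0.58,-0.14],"turn":[0,0,-0.43],"jaw":1},{"slide":[0.95,-0.58,-0.14],"turn":[0,0,-0.43],"jaw":1},{"slide":[0.95,-0.58,-0.14],"turn":[0,0,-0.43],"jaw":1},{"slide":[0.95,-0.58,-0.14],"turn":[0,0,-0.43],"jaw":1},{"slide":[0.95,-0.58,-0.14],"turn":[0,0,-0.43],"jaw":1},{"slide":[0.95,-0.58,-0.14],"turn":[0,0,-0.43],"jaw":1},{"slide":[0.95,-0.58,-0.14],"turn":[0,0,-0.43],"jaw":1},{"slide":[0.95,-0.58,-0.14],"turn":[0,0,-0.43],"jaw":1},{"slide":[0.95,-0.58,-0.14],"turn":[0,0,-0.43],"jaw":1},{"slide":[0.95,-0.58,-0.14],"turn":[0,0,-0.43],"jaw":1},{"slide":[0.95,-0.58,-0.14],"turn":[0,0,-0.43],"jaw":1},{"slide":[0.95,-0.58,-0.14],"turn":[0,0,-0.43],"jaw":1},{"slide":[0.95,-0.58,-0.14],"turn":[0,0,-0.43],"jaw":1},{"slide":[0.95,-0.58,-0.14],"turn":[0,0,-0.43],"jaw":1},{"slide":[0.95,-0.58,-0.14],"turn":[0,0,-0.43],"jaw":1},{"slide":[0.95,-0.58,-0.14],"turn":[0,0,-0.43],"jaw":1},{"slide":[0.95,-0.58,-0.14],"turn":[0,0,-0.43],"jaw":1}]'; python3 go.py .5 -.17 .36 180
```

```text
time: 2.02
tcp_pos: [0.5006, -0.1707, 0.3599]
tool_rot: [-0.0, 0.097, 0.995, 0.0]
wrist_force: [0.0, -0.4, -0.1]
grip_width: 0.0856
grip_force: 0.0
slide [0.0019, 0.0013, -0.0002] turn [0.0, -0.0, -0.031] rows 1.6 t 2.0167 w 0.0856
```

```bash
python3 -m creep '[{"slide":[0,0,0],"turn":[0,0,-0.03],"jaw":1},{"slide":[0,0,0],"turn":[0,0,-0.03],"jaw":1},{"slide":[0,0,0],"turn":[0,0,-0.03],"jaw":1}]'; python3 - <<'E'
from h import *
c=cam("wrist");save("w1",c["image"]);np.savez("w1.npz",**c)
E
```

```text
time: 2.27
tcp_pos: [0.5007, -0.1707, 0.3599]
tool_rot: [0.0, 0.005, 1.0, -0.0]
wrist_force: [-0.2, 0.5, 0.3]
grip_width: 0.0854
grip_force: 0.0
```

View pics/w1.png

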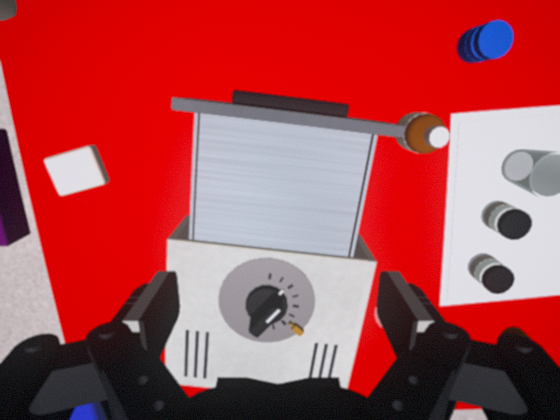

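The drawer fills the middle of the view, with the panel strip running from (172,103) to (407,131). The warmer's top front edge runs from (168,238) to (376,262), the dial is near (267,303) and the tab near (297,328). Two jar caps show at (515,223) and (497,278).

```bash
python3 - <<'E'
from h import *
c=dict(np.load("w1.npz"));t=cam("top");s=cam("scene")
for n,u,v,z in [("front L",376,262,.084),("front R",168,238,.084),("panel front R",172,97,.0835),("panel rear R",172,110,.0835),("panel front L",408,125,.0835),("panel rear L",407,137,.0835),("floor rear-panel R",198,111,.0145),("floor L",372,137,.0145),("grip fR",234,91,.04),("grip fL",348,104,.04),("tab",297,328,.094),("dialbase",267,300,.094),("jarB",515,223,.048),("jarA",497,278,.048),("bottle",437,137,.08),("beaker",555,173,.062),("backR",165,373,.084),("backL",348,388,.084)]:
    print(n,onz(c,u,v,z).round(4))
# height checks by two views (wrist + top)
for n,a,b in [("warmer front L",(376,262),(300,199)),("warmer front R",(168,238),(374,211)),("panel front L",(408,125),(293.5,248)),("panel front R",(172,97),(369.5,258.5)),("jarB",(515,223),(241.5,209.3))]:
    P,e=tri(*ray(c,*a),*ray(t,*b));print("tri",n,P.round(4),e.round(4))
save("w1c",cv2.resize(c["image"][230:350,180:350],None,fx=4,fy=4,interpolation=cv2.INTER_CUBIC))
E
```

```text
front L [ 0.5946 -0.0618  0.084 ]
front R [ 0.5635 -0.2898  0.084 ]
panel front R [ 0.4178 -0.2709  0.0835]
panel rear R [ 0.4299 -0.272   0.0835]
panel front L [ 0.4464 -0.041   0.0835]
panel rear L [ 0.4581 -0.0408  0.0835]
floor rear-panel R [ 0.4329 -0.2622  0.0145]
floor L [ 0.4649 -0.0573  0.0145]
grip fR [ 0.412  -0.2161  0.04  ]
grip fL [ 0.4267 -0.0928  0.04  ]
tab [ 0.6727 -0.1495  0.094 ]
dialbase [ 0.6351 -0.1834  0.094 ]
jarB [0.5637 0.1145 0.048 ]
jarA [0.6375 0.1062 0.048 ]
bottle [ 0.4585 -0.0089  0.08  ]
beaker [0.4998 0.1389 0.062 ]
backR [ 0.7467 -0.3145  0.084 ]
backL [ 0.7727 -0.0829  0.084 ]
tri warmer front L [ 0.5917 -0.0635  0.0897] 0.0002
tri warmer front R [ 0.5609 -0.2886  0.0891] 0.0017
tri panel front L [ 0.443  -0.0461  0.0957] 0.0051
tri panel front R [ 0.418  -0.2786  0.0597] 0.0019
tri jarB [0.5644 0.1162 0.0457] 0.0002
```

View pics/w1c.png

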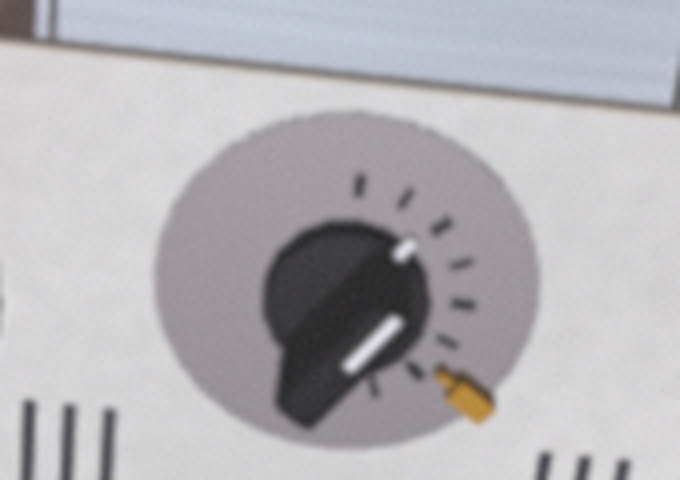

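```bash
cat >> go.py <<'E'
    a=list(map(float,sys.argv[5:]))
    for i in range(0,len(a),4): plan(*a[i:i+4])
E
cat > slots.py <<'E'
from h import *
W=np.array([.9916,-.1296]);Y=np.array([.1296,.9916]);T=np.array([.5283,-.1674])
for x,y in [(.01,.044),(.01,-.044),(-.05,.044),(-.05,-.044)]: print(x,y,(T+x*W+y*Y).round(4))
E
python3 slots.py; python3 go.py .638 .108 .18 172.6 .638 .108 .082 172.6
```

```text
0.01 0.044 [ 0.5439 -0.1251]
0.01 -0.044 [ 0.5325 -0.2123]
-0.05 0.044 [ 0.4844 -0.1173]
-0.05 -0.044 [ 0.473  -0.2046]  File "go.py", line 11
    a=list(map(float,sys.argv[5:]))
IndentationError: unexpected indent
```

```bash
sed -i 's/^if __name__.*/if __name__=="__main__":/; s/^    a=list.*/    a=list(map(float,sys.argv[1:]))/' go.py;  python3 go.py .638 .108 .18 172.6 .638 .108 .082 172.6
```

```text
slide [-0.3334, 0.7015, 0.4499] turn [0.0, 0.0, 0.0183] rows 8.6 t 2.4167 w 0.0851
slide [-0.3334, 0.7015, 0.6949] turn [0.0, 0.0, 0.0183] rows 10.0 t 2.4167 w 0.0851
```

```bash
python3 -m creep '[{"slide":[-0.333,0.7,0.45],"turn":[0,0,0.0183],"jaw":1},{"slide":[-0.333,0.7,0.45],"turn":[0,0,0.0183],"jaw":1},{"slide":[-0.333,0.7,0.45],"turn":[0,0,0.0183],"jaw":1},{"slide":[-0.333,0.7,0.45],"turn":[0,0,0.0183],"jaw":1},{"slide":[-0.333,0.7,0.45],"turn":[0,0,0.0183],"jaw":1},{"slide":[-0.333,0.7,0.45],"turn":[0,0,0.0183],"jaw":1},{"slide":[-0.333,0.7,0.45],"turn":[0,0,0.0183],"jaw":1},{"slide":[-0.333,0.7,0.45],"turn":[0,0,0.0183],"jaw":1},{"slide":[-0.333,0.7,0.45],"turn":[0,0,0.0183],"jaw":1},{"slide":[-0.333,0.7,0.45],"turn":[0,0,0.0183],"jaw":1},{"slide":[-0.333,0.7,0.45],"turn":[0,0,0.0183],"jaw":1}]'; python3 - <<'E'
from h import *
c=cam("wrist");save("w2",c["image"]);np.savez("w2.npz",**c)
E
python3 go.py .638 .108 .082 172.6
```

```text
time: 3.33
tcp_pos: [0.6368, 0.1087, 0.1785]
tool_rot: [-0.001, 0.063, 0.998, -0.0]
wrist_force: [-0.3, -0.5, 0.1]
grip_width: 0.0852
grip_force: 0.0
slide [-0.0026, 0.0013, 0.2439] turn [-0.0001, -0.0002, 0.0003] rows 2.3 t 3.3833 w 0.0855
```

View pics/w2.png

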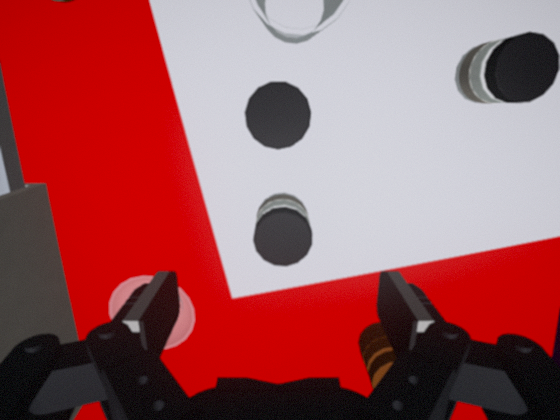

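The wrist view shows jar A's cap at (283,235), jar B's at (278,114) and jar C's at (527,67). The brown look-alike is at about (378,350), beyond jar A.

```bash
python3 - <<'E'
from h import *
c=dict(np.load("w2.npz"))
for n,u,v,z in [("A",283,235,.048),("B",278,114,.048),("C",527,67,.048),("brown",380,345,.048),("dish",150,312,.014)]: print(n,onz(c,u,v,z).round(4))
E
```

```text
A [0.6391 0.1122 0.048 ]
B [0.5663 0.1182 0.048 ]
C [0.5574 0.2583 0.048 ]
brown [0.7302 0.1698 0.048 ]
dish [ 0.7047 -0.0017  0.014 ]
```

```bash
python3 -m creep '[{"slide":[-0.005,0.007,0.05],"turn":[0,0,0],"jaw":1},{"slide":[-0.005,0.007,0.14],"turn":[0,0,0],"jaw":1},{"slide":[-0.005,0.007,0.22],"turn":[0,0,0],"jaw":1},{"slide":[-0.005,0.007,0.244],"turn":[0,0,0],"jaw":1},{"slide":[-0.005,0.007,0.244],"turn":[0,0,0],"jaw":1},{"slide":[-0.005,0.007,0.244],"turn":[0,0,0],"jaw":-0.4},{"slide":[-0.005,0.007,0.244],"turn":[0,0,0],"jaw":-0.4},{"slide":[-0.005,0.007,0.244],"turn":[0,0,0],"jaw":-0.4},{"slide":[-0.005,0.007,0.244],"turn":[0,0,0],"jaw":-0.4},{"slide":[-0.005,0.007,0.244],"turn":[0,0,0],"jaw":-0.4},{"slide":[-0.005,0.007,0.244],"turn":[0,0,0],"jaw":-0.4},{"slide":[-0.005,0.007,0.244],"turn":[0,0,0],"jaw":-0.4}]';python3 go.py .638 .11 .24 172.6 .5439 -.1251 .24 172.6 .5439 -.1251 .0985 172.6
```

```text
time: 4.38
tcp_pos: [0.6412, 0.1104, 0.0847]
tool_rot: [0.002, 0.064, 0.998, 0.0]
wrist_force: [-1.6, -1.5, 6.8]
grip_width: 0.0363
grip_force: 59.8
slide [0.0063, -0.0017, -0.3883] turn [0.0001, 0.0006, 0.0003] rows 3.7 t 4.3833 w 0.0363
slide [0.1651, -0.6145, -0.3894] turn [0.0001, 0.0006, 0.0003] rows 7.2 t 4.3833 w 0.0363
slide [0.1664, -0.6148, -0.0356] turn [0.0001, 0.0006, 0.0003] rows 6.1 t 4.3833 w 0.0363
```

```bash
python3 -m creep '[{"slide":[0,0,-0.05],"turn":[0,0,0],"jaw":-0.4},{"slide":[0,0,-0.15],"turn":[0,0,0],"jaw":-0.4},{"slide":[0,0,-0.25],"turn":[0,0,0],"jaw":-0.4},{"slide":[0.02,-0.05,-0.35],"turn":[0,0,0],"jaw":-0.4},{"slide":[0.04,-0.14,-0.39],"turn":[0,0,0],"jaw":-0.4},{"slide":[0.065,-0.24,-0.39],"turn":[0,0,0],"jaw":-0.4},{"slide":[0.09,-0.34,-0.39],"turn":[0,0,0],"jaw":-0.4},{"slide":[0.12,-0.44,-0.39],"turn":[0,0,0],"jaw":-0.4},{"slide":[0.145,-0.53,-0.39],"turn":[0,0,0],"jaw":-0.4},{"slide":[0.16,-0.59,-0.39],"turn":[0,0,0],"jaw":-0.4},{"slide":[0.166,-0.614,-0.39],"turn":[0,0,0],"jaw":-0.4},{"slide":[0.166,-0.614,-0.39],"turn":[0,0,0],"jaw":-0.4},{"slide":[0.166,-0.614,-0.39],"turn":[0,0,0],"jaw":-0.4}]';python3 go.py  .5439 -.1251 .13 172.6 .5439 -.1251 .1 172.6
python3 - <<'E'
from h import *
c=cam("wrist");save("w3",c["image"])
E
```

```text
time: 5.47
tcp_pos: [0.5429, -0.1249, 0.2388]
tool_rot: [0.0, 0.064, 0.998, 0.0]
wrist_force: [0.5, 0.5, -1.5]
grip_width: 0.0364
grip_force: 60.4
slide [-0.0023, -0.0003, 0.272] turn [0.0001, 0.0002, 0.0002] rows 2.6 t 5.4667 w 0.0364
slide [-0.0022, -0.0004, 0.347] turn [0.0001, 0.0002, 0.0002] rows 3.3 t 5.4667 w 0.0364
```

View pics/w3.png

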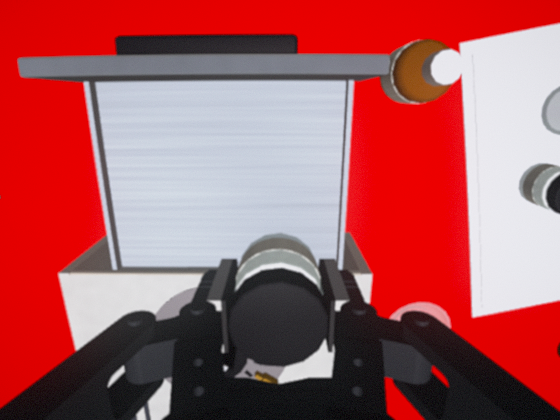

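The jar is held upright over the drawer at (278,300). Its floor target is clear, and the yaw matches the panel.

```bash
python3 -m creep '[{"slide":[-0.002,0,0.08],"turn":[0,0,0],"jaw":-0.4},{"slide":[-0.002,0,0.17],"turn":[0,0,0],"jaw":-0.4},{"slide":[-0.002,0,0.25],"turn":[0,0,0],"jaw":-0.4},{"slide":[-0.002,0,0.31],"turn":[0,0,0],"jaw":-0.4},{"slide":[-0.002,0,0.335],"turn":[0,0,0],"jaw":-0.4},{"slide":[-0.002,0,0.347],"turn":[0,0,0],"jaw":-0.4},{"slide":[-0.002,0,0.347],"turn":[0,0,0],"jaw":-0.4},{"slide":[-0.002,0,0.347],"turn":[0,0,0],"jaw":0.3},{"slide":[-0.002,0,0.347],"turn":[0,0,0],"jaw":0.3},{"slide":[-0.002,0,0.347],"turn":[0,0,0],"jaw":0.3},{"slide":[-0.002,0,0.3],"turn":[0,0,0],"jaw":0.3},{"slide":[-0.002,0,0.2],"turn":[0,0,0],"jaw":0.3},{"slide":[-0.002,0,0.1],"turn":[0,0,0],"jaw":0.3},{"slide":[-0.002,0,0],"turn":[0,0,0],"jaw":0.3},{"slide":[-0.002,0,0],"turn":[0,0,0],"jaw":0.3}]'
python3 - <<'E'
from h import *
from meas import caps
c=cam("wrist");save("w4",c["image"]);np.savez("w4.npz",**c)
t=cam("top");
for p,n in caps(t,[(180,175),(262,170),(265,255),(181,257)]): print(p,n,onz(t,*p,.048).round(4))
E
python3 go.py .564 .117 .18 172.6 .564 .117 .082 172.6
```

```text
time: 6.77
tcp_pos: [0.5474, -0.126, 0.2473]
tool_rot: [0.006, 0.064, 0.998, -0.001]
wrist_force: [0.4, -0.6, 1.0]
grip_width: 0.0553
grip_force: 0.0
[196.4 211.2] 66 [0.554  0.2566 0.048 ]
[241.4 209.6] 55 [0.5628 0.1163 0.048 ]
[196.4 238.4] 69 [0.4685 0.2516 0.048 ]
slide [0.0305, 0.6073, 0.1525] turn [-0.0001, 0.0009, 0.0003] rows 6.0 t 6.8667 w 0.0557
slide [0.0319, 0.6074, 0.3975] turn [-0.0001, 0.0009, 0.0003] rows 7.0 t 6.8667 w 0.0557
```

View pics/w4.png

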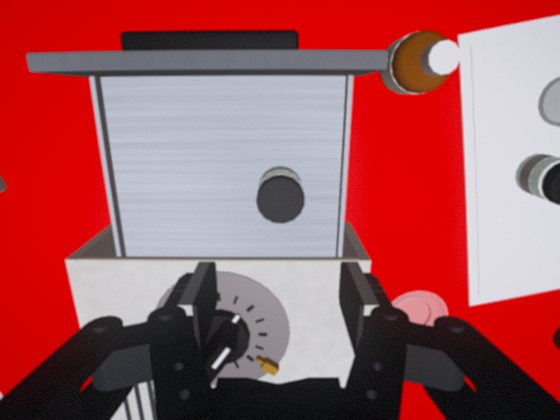

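Jar A now stands upright in the drawer at (280,198). Next is jar B, moving above it first and then correcting.

```bash
python3 -m creep '[{"slide":[0.03,0.1,0],"turn":[0,0,0],"jaw":1},{"slide":[0.03,0.2,0],"turn":[0,0,0],"jaw":1},{"slide":[0.03,0.3,0.02],"turn":[0,0,0],"jaw":1},{"slide":[0.03,0.4,0.05],"turn":[0,0,0],"jaw":1},{"slide":[0.03,0.5,0.08],"turn":[0,0,0],"jaw":1},{"slide":[0.03,0.58,0.12],"turn":[0,0,0],"jaw":1},{"slide":[0.03,0.605,0.15],"turn":[0,0,0],"jaw":1},{"slide":[0.03,0.605,0.15],"turn":[0,0,0],"jaw":1},{"slide":[0.03,0.605,0.15],"turn":[0,0,0],"jaw":1}]'; python3 - <<'E'
from h import *
from meas import caps
c=dict(np.load("w4.npz"));P=onz(c,280,198,.0625);print(P)
W=np.array([.9916,-.1296]);Y=np.array([.1296,.9916]);T=np.array([.5283,-.1674]);d=P[:2]-T;print("tray xy",d@W,d@Y)
c=cam("wrist")
for p,n in caps(c,[(100,0),(560,0),(560,270),(100,270)],60,1500): print(p,n,onz(c,*p,.048).round(4))
E
python3 go.py .565 .117 .082 172.6
```

```text
time: 7.62
tcp_pos: [0.5608, 0.1163, 0.1765]
tool_rot: [-0.002, 0.063, 0.998, -0.001]
wrist_force: [-0.0, 0.2, 0.0]
grip_width: 0.0853
grip_force: 0.0
[ 0.54346186 -0.12332912  0.0625    ]
tray xy 0.009322909861278662 0.04566565753504584
[504.1  51.8] 4159 [0.472  0.2511 0.048 ]
[503.4 198.1] 3017 [0.5552 0.2555 0.048 ]
[281.  239.1] 2351 [0.5646 0.1182 0.048 ]
slide [-0.0088, 0.0047, 0.2388] turn [-0.0002, -0.0003, 0.0003] rows 2.3 t 7.6667 w 0.0854
```

```bash
python3 -m creep '[{"slide":[-0.008,0.006,0.05],"turn":[0,0,0],"jaw":1},{"slide":[-0.008,0.006,0.14],"turn":[0,0,0],"jaw":1},{"slide":[-0.008,0.006,0.22],"turn":[0,0,0],"jaw":1},{"slide":[-0.008,0.006,0.239],"turn":[0,0,0],"jaw":1},{"slide":[-0.008,0.006,0.239],"turn":[0,0,0],"jaw":1},{"slide":[-0.008,0.006,0.239],"turn":[0,0,0],"jaw":-0.4},{"slide":[-0.008,0.006,0.239],"turn":[0,0,0],"jaw":-0.4},{"slide":[-0.008,0.006,0.239],"turn":[0,0,0],"jaw":-0.4},{"slide":[-0.008,0.006,0.239],"turn":[0,0,0],"jaw":-0.4},{"slide":[-0.008,0.006,0.239],"turn":[0,0,0],"jaw":-0.4},{"slide":[-0.008,0.006,0.239],"turn":[0,0,0],"jaw":-0.4},{"slide":[-0.008,0.006,0.239],"turn":[0,0,0],"jaw":-0.4}]';python3 go.py .565 .118 .24 172.6 .5325 -.2123 .24 172.6
```

```text
time: 8.67
tcp_pos: [0.5671, 0.1186, 0.0847]
tool_rot: [0.002, 0.064, 0.998, 0.0]
wrist_force: [0.0, -0.0, 6.4]
grip_width: 0.0366
grip_force: 59.5
slide [0.0037, -0.0019, -0.3881] turn [0.0001, 0.0005, 0.0003] rows 3.7 t 8.6667 w 0.0366
slide [-0.0205, -0.8313, -0.3886] turn [0.0001, 0.0005, 0.0003] rows 8.8 t 8.6667 w 0.0366
```

```bash
python3 -m creep '[{"slide":[0,0,-0.05],"turn":[0,0,0],"jaw":-0.4},{"slide":[0,0,-0.15],"turn":[0,0,0],"jaw":-0.4},{"slide":[0,0,-0.25],"turn":[0,0,0],"jaw":-0.4},{"slide":[0,-0.05,-0.34],"turn":[0,0,0],"jaw":-0.4},{"slide":[0,-0.14,-0.38],"turn":[0,0,0],"jaw":-0.4},{"slide":[0,-0.24,-0.385],"turn":[0,0,0],"jaw":-0.4},{"slide":[-0.01,-0.34,-0.385],"turn":[0,0,0],"jaw":-0.4},{"slide":[-0.015,-0.44,-0.385],"turn":[0,0,0],"jaw":-0.4},{"slide":[-0.015,-0.54,-0.385],"turn":[0,0,0],"jaw":-0.4},{"slide":[-0.015,-0.64,-0.385],"turn":[0,0,0],"jaw":-0.4},{"slide":[-0.015,-0.73,-0.385],"turn":[0,0,0],"jaw":-0.4},{"slide":[-0.015,-0.8,-0.385],"turn":[0,0,0],"jaw":-0.4},{"slide":[-0.015,-0.83,-0.385],"turn":[0,0,0],"jaw":-0.4},{"slide":[-0.015,-0.83,-0.385],"turn":[0,0,0],"jaw":-0.4},{"slide":[-0.015,-0.83,-0.385],"turn":[0,0,0],"jaw":-0.4}]';python3 go.py  .5325 -.2123 .1 172.6
```

```text
time: 9.92
tcp_pos: [0.5294, -0.2116, 0.237]
tool_rot: [0.0, 0.064, 0.998, 0.0]
wrist_force: [-0.2, 0.8, -0.5]
grip_width: 0.0365
grip_force: 60.3
slide [-0.0077, -0.0009, 0.3426] turn [0.0001, 0.0001, 0.0001] rows 3.3 t 9.9167 w 0.0365
```

```bash
python3 -m creep '[{"slide":[-0.007,0,0.08],"turn":[0,0,0],"jaw":-0.4},{"slide":[-0.007,0,0.17],"turn":[0,0,0],"jaw":-0.4},{"slide":[-0.007,0,0.25],"turn":[0,0,0],"jaw":-0.4},{"slide":[-0.007,0,0.31],"turn":[0,0,0],"jaw":-0.4},{"slide":[-0.007,0,0.335],"turn":[0,0,0],"jaw":-0.4},{"slide":[-0.007,0,0.342],"turn":[0,0,0],"jaw":-0.4},{"slide":[-0.007,0,0.342],"turn":[0,0,0],"jaw":-0.4},{"slide":[-0.007,0,0.342],"turn":[0,0,0],"jaw":0.3},{"slide":[-0.007,0,0.342],"turn":[0,0,0],"jaw":0.3},{"slide":[-0.007,0,0.342],"turn":[0,0,0],"jaw":0.3},{"slide":[-0.007,0,0.3],"turn":[0,0,0],"jaw":0.3},{"slide":[-0.007,0,0.2],"turn":[0,0,0],"jaw":0.3},{"slide":[-0.007,0,0.1],"turn":[0,0,0],"jaw":0.3},{"slide":[-0.007,0,0],"turn":[0,0,0],"jaw":0.3},{"slide":[-0.007,0,0],"turn":[0,0,0],"jaw":0.3},{"slide":[-0.007,0,0],"turn":[0,0,0],"jaw":0.3}]'
python3 - <<'E'
from h import *
from meas import caps
c=cam("wrist")
W=np.array([.9916,-.1296]);Y=np.array([.1296,.9916]);T=np.array([.5283,-.1674])
for p,n in caps(c,[(110,80),(370,80),(370,250),(110,250)],60,500): d=onz(c,*p,.0625)[:2]-T;print("tray",p,n,d@W,d@Y)
t=cam("top");
for p,n in caps(t,[(180,175),(262,170),(265,255),(181,257)]): print(p,n,onz(t,*p,.048).round(4))
E
python3 go.py .556 .257 .18 172.6
```

```text
time: 11.25
tcp_pos: [0.5342, -0.2128, 0.2406]
tool_rot: [0.003, 0.064, 0.998, -0.001]
wrist_force: [0.8, -0.5, -0.6]
grip_width: 0.0554
grip_force: 0.0
[196.4 211.2] 67 [0.554  0.2566 0.048 ]
[196.4 238.4] 70 [0.4685 0.2516 0.048 ]
slide [0.0896, 1.1704, 0.1418] turn [-0.0, 0.0, 0.0003] rows 11.3 t 11.35 w 0.0554
```

```bash
python3 - <<'E'
from h import *
from meas import caps
c=cam("wrist")
W=np.array([.9916,-.1296]);Y=np.array([.1296,.9916]);T=np.array([.5283,-.1674])
for p,n in caps(c,[(90,80),(500,80),(500,250),(90,250)],85,500): d=onz(c,*p,.0625)[:2]-T;print("tray",p,n,d@W,d@Y)
E
python3 -m creep '[{"slide":[0.01,0.1,0],"turn":[0,0,0],"jaw":1},{"slide":[0.02,0.2,0],"turn":[0,0,0],"jaw":1},{"slide":[0.03,0.3,0],"turn":[0,0,0],"jaw":1},{"slide":[0.04,0.4,0],"turn":[0,0,0],"jaw":1},{"slide":[0.04,0.5,0],"turn":[0,0,0],"jaw":1},{"slide":[0.05,0.6,0],"turn":[0,0,0],"jaw":1},{"slide":[0.06,0.7,0],"turn":[0,0,0],"jaw":1},{"slide":[0.07,0.8,0.05],"turn":[0,0,0],"jaw":1},{"slide":[0.08,0.9,0.1],"turn":[0,0,0],"jaw":1},{"slide":[0.09,1,0.14],"turn":[0,0,0],"jaw":1},{"slide":[0.09,1,0.14],"turn":[0,0,0],"jaw":1}]'
python3 -m creep '[{"slide":[0,0.1,0],"turn":[0,0,0],"jaw":1},{"slide":[0,0.17,0],"turn":[0,0,0],"jaw":1},{"slide":[0,0.17,0],"turn":[0,0,0],"jaw":1},{"slide":[0,0.17,0],"turn":[0,0,0],"jaw":1}]'
python3 - <<'E'
from h import *
from meas import caps
c=cam("wrist")
for p,n in caps(c,[(100,0),(560,0),(560,270),(100,270)],60,1500): print(p,n,onz(c,*p,.048).round(4))
E
python3 go.py .556 .257 .082 172.6
```

```text
tray [375.9 110.1] 1486 -0.06272792493157749 0.02394819752437674
tray [279.4 208.4] 1800 0.00801121664476154 -0.04181792849471834
tray [393.6 212.6] 1856 0.011047390527311147 0.04365623641143789
time: 12.32
tcp_pos: [0.5448, 0.1936, 0.1762]
tool_rot: [-0.003, 0.061, 0.998, -0.0]
wrist_force: [-0.7, -1.5, 0.5]
grip_width: 0.0855
grip_force: 0.0
time: 12.65
tcp_pos: [0.5552, 0.2573, 0.1791]
tool_rot: [-0.001, 0.063, 0.998, -0.001]
wrist_force: [-0.7, -0.7, -0.8]
grip_width: 0.0855
grip_force: 0.0
[253.8  92.7] 3359 [0.4717 0.2548 0.048 ]
slide [-0.0025, 0.0027, 0.2433] turn [-0.0003, -0.0003, 0.0004] rows 2.3 t 12.7 w 0.0853
```

```bash
python3 - <<'E'
from h import *
from meas import caps
c=cam("wrist");save("w5",c["image"])
for p,n in caps(c,[(100,0),(560,0),(560,268),(100,268)],80,800): print(p,n,onz(c,*p,.048).round(4))
t=cam("top");
for p,n in caps(t,[(180,175),(262,170),(265,255),(181,257)]): print(p,n,onz(t,*p,.048).round(4))
E
```

```text
[255.9  92.7] 3436 [0.4717 0.2549 0.048 ]
[282.5 231.1] 2584 [0.5551 0.2596 0.048 ]
[213.9 226.2] 161 [0.5082 0.1993 0.048 ]
```

View pics/w5.png

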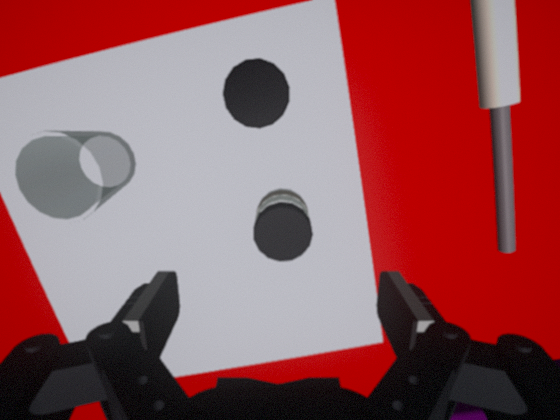

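Jar C's cap is at (282,231) and jar D's at (256,93). The beaker is at left, and the pipette is well clear to the right.

```bash
python3 -m creep '[{"slide":[0,0.007,0.05],"turn":[0,0,0],"jaw":1},{"slide":[0,0.007,0.14],"turn":[0,0,0],"jaw":1},{"slide":[0,0.007,0.22],"turn":[0,0,0],"jaw":1},{"slide":[0,0.007,0.242],"turn":[0,0,0],"jaw":1},{"slide":[0,0.007,0.242],"turn":[0,0,0],"jaw":1},{"slide":[0,0.007,0.242],"turn":[0,0,0],"jaw":-0.4},{"slide":[0,0.007,0.242],"turn":[0,0,0],"jaw":-0.4},{"slide":[0,0.007,0.242],"turn":[0,0,0],"jaw":-0.4},{"slide":[0,0.007,0.242],"turn":[0,0,0],"jaw":-0.4},{"slide":[0,0.007,0.242],"turn":[0,0,0],"jaw":-0.4},{"slide":[0,0.007,0.242],"turn":[0,0,0],"jaw":-0.4},{"slide":[0,0.007,0.242],"turn":[0,0,0],"jaw":-0.4}]';python3 go.py .4844 -.1173 .24 172.6
```

```text
time: 13.8
tcp_pos: [0.5577, 0.2601, 0.0861]
tool_rot: [0.002, 0.064, 0.998, 0.001]
wrist_force: [-0.3, -1.2, 6.5]
grip_width: 0.0372
grip_force: 59.8
slide [0.0608, -0.9585, -0.3865] turn [0.0002, 0.0005, 0.0003] rows 9.9 t 13.8 w 0.0372
```

```bash
python3 -m creep '[{"slide":[0,0,-0.05],"turn":[0,0,0],"jaw":-0.4},{"slide":[0,0,-0.15],"turn":[0,0,0],"jaw":-0.4},{"slide":[0,0,-0.25],"turn":[0,0,0],"jaw":-0.4},{"slide":[0,-0.05,-0.34],"turn":[0,0,0],"jaw":-0.4},{"slide":[0,-0.14,-0.38],"turn":[0,0,0],"jaw":-0.4},{"slide":[0.01,-0.24,-0.385],"turn":[0,0,0],"jaw":-0.4},{"slide":[0.02,-0.34,-0.385],"turn":[0,0,0],"jaw":-0.4},{"slide":[0.03,-0.44,-0.385],"turn":[0,0,0],"jaw":-0.4},{"slide":[0.04,-0.54,-0.385],"turn":[0,0,0],"jaw":-0.4},{"slide":[0.05,-0.64,-0.385],"turn":[0,0,0],"jaw":-0.4},{"slide":[0.06,-0.74,-0.385],"turn":[0,0,0],"jaw":-0.4},{"slide":[0.06,-0.83,-0.385],"turn":[0,0,0],"jaw":-0.4},{"slide":[0.06,-0.91,-0.385],"turn":[0,0,0],"jaw":-0.4},{"slide":[0.06,-0.955,-0.385],"turn":[0,0,0],"jaw":-0.4},{"slide":[0.06,-0.955,-0.385],"turn":[0,0,0],"jaw":-0.4},{"slide":[0.06,-0.955,-0.385],"turn":[0,0,0],"jaw":-0.4}]';python3 go.py  .4844 -.1173 .1015 172.6
```

```text
time: 15.13
tcp_pos: [0.484, -0.117, 0.2385]
tool_rot: [0.0, 0.065, 0.998, 0.0]
wrist_force: [0.2, 0.7, -0.6]
grip_width: 0.0365
grip_force: 60.3
slide [-0.0008, -0.0006, 0.3425] turn [0.0, 0.0002, -0.0001] rows 3.3 t 15.1333 w 0.0365
```

```bash
python3 -m creep '[{"slide":[0,0,0.08],"turn":[0,0,0],"jaw":-0.4},{"slide":[0,0,0.17],"turn":[0,0,0],"jaw":-0.4},{"slide":[0,0,0.25],"turn":[0,0,0],"jaw":-0.4},{"slide":[0,0,0.31],"turn":[0,0,0],"jaw":-0.4},{"slide":[0,0,0.335],"turn":[0,0,0],"jaw":-0.4},{"slide":[0,0,0.342],"turn":[0,0,0],"jaw":-0.4},{"slide":[0,0,0.342],"turn":[0,0,0],"jaw":-0.4},{"slide":[0,0,0.342],"turn":[0,0,0],"jaw":0.3},{"slide":[0,0,0.342],"turn":[0,0,0],"jaw":0.3},{"slide":[0,0,0.342],"turn":[0,0,0],"jaw":0.3},{"slide":[0,0,0.3],"turn":[0,0,0],"jaw":0.3},{"slide":[0,0,0.2],"turn":[0,0,0],"jaw":0.3},{"slide":[0,0,0.1],"turn":[0,0,0],"jaw":0.3},{"slide":[0,0,0],"turn":[0,0,0],"jaw":0.3},{"slide":[0,0,0],"turn":[0,0,0],"jaw":0.3},{"slide":[0,0,0],"turn":[0,0,0],"jaw":0.3}]'
python3 - <<'E'
from h import *
from meas import caps
c=cam("wrist");save("w6",c["image"])
W=np.array([.9916,-.1296]);Y=np.array([.1296,.9916]);T=np.array([.5283,-.1674])
for p,n in caps(c,[(90,60),(500,60),(500,268),(90,268)],85,500): d=onz(c,*p,.0625)[:2]-T;print("tray",p,n,d@W,d@Y)
t=cam("top");
for p,n in caps(t,[(180,175),(262,170),(265,255),(181,257)]): print(p,n,onz(t,*p,.048).round(4))
E
python3 go.py .471 .254 .18 172.6
```

```text
time: 16.47
tcp_pos: [0.486, -0.1167, 0.2412]
tool_rot: [0.003, 0.064, 0.998, -0.001]
wrist_force: [0.3, 0.6, 0.4]
grip_width: 0.056
grip_force: 0.0
tray [220.2 144.7] 5255 -0.095170038414769 0.004014973449365359
tray [279.5 202.2] 1738 -0.05239158968391283 0.04659194793156861
tray [177.4 262.2] 617 -0.0020744325403732706 -0.0347921800164478
[196.4 238.5] 72 [0.4682 0.2516 0.048 ]
slide [0.1491, 0.9139, 0.1443] turn [0.0, -0.0, 0.0003] rows 9.0 t 16.5667 w 0.0557
```

View pics/w6.png

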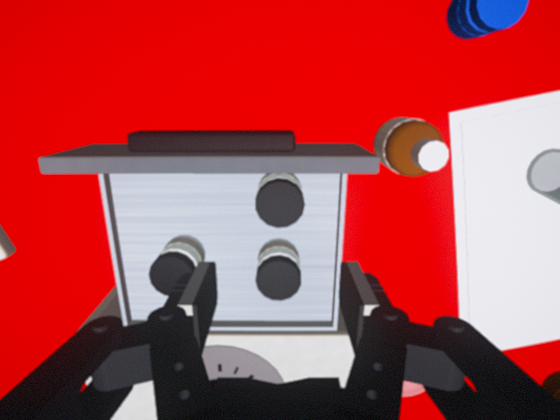

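Three jars are upright in the drawer, at (280,200), (278,272) and (176,268). Only jar D is left on the pad.

```bash
python3 -m creep '[{"slide":[0.01,0.1,0],"turn":[0,0,0],"jaw":1},{"slide":[0.03,0.2,0],"turn":[0,0,0],"jaw":1},{"slide":[0.05,0.3,0],"turn":[0,0,0],"jaw":1},{"slide":[0.07,0.4,0],"turn":[0,0,0],"jaw":1},{"slide":[0.09,0.5,0],"turn":[0,0,0],"jaw":1},{"slide":[0.1,0.6,0],"turn":[0,0,0],"jaw":1},{"slide":[0.12,0.7,0.04],"turn":[0,0,0],"jaw":1},{"slide":[0.135,0.8,0.09],"turn":[0,0,0],"jaw":1},{"slide":[0.148,0.88,0.14],"turn":[0,0,0],"jaw":1},{"slide":[0.148,0.913,0.14],"turn":[0,0,0],"jaw":1},{"slide":[0.148,0.913,0.14],"turn":[0,0,0],"jaw":1},{"slide":[0.148,0.913,0.14],"turn":[0,0,0],"jaw":1}]'
python3 - <<'E'
from h import *
from meas import caps
c=cam("wrist")
for p,n in caps(c,[(100,0),(560,0),(560,268),(100,268)],80,800): print(p,n,onz(c,*p,.048).round(4))
E
python3 go.py .471 .254 .082 172.6
```

```text
time: 17.57
tcp_pos: [0.4707, 0.2532, 0.1805]
tool_rot: [-0.001, 0.063, 0.998, -0.001]
wrist_force: [-0.1, 0.8, 0.6]
grip_width: 0.0855
grip_force: 0.0
[279.9 229.1] 2524 [0.4695 0.255  0.048 ]
slide [0.0006, 0.0038, 0.2481] turn [-0.0003, -0.0002, 0.0003] rows 2.4 t 17.6167 w 0.0854
```

```bash
python3 -m creep '[{"slide":[0.004,0.006,0.05],"turn":[0,0,0],"jaw":1},{"slide":[0.004,0.006,0.14],"turn":[0,0,0],"jaw":1},{"slide":[0.004,0.006,0.22],"turn":[0,0,0],"jaw":1},{"slide":[0.004,0.006,0.244],"turn":[0,0,0],"jaw":1},{"slide":[0.004,0.006,0.244],"turn":[0,0,0],"jaw":1},{"slide":[0.004,0.006,0.244],"turn":[0,0,0],"jaw":-0.4},{"slide":[0.004,0.006,0.244],"turn":[0,0,0],"jaw":-0.4},{"slide":[0.004,0.006,0.244],"turn":[0,0,0],"jaw":-0.4},{"slide":[0.004,0.006,0.244],"turn":[0,0,0],"jaw":-0.4},{"slide":[0.004,0.006,0.244],"turn":[0,0,0],"jaw":-0.4},{"slide":[0.004,0.006,0.244],"turn":[0,0,0],"jaw":-0.4},{"slide":[0.004,0.006,0.244],"turn":[0,0,0],"jaw":-0.4}]';python3 go.py .473 -.2046 .24 172.6
```

```text
time: 18.62
tcp_pos: [0.4717, 0.2566, 0.0863]
tool_rot: [0.002, 0.064, 0.998, 0.001]
wrist_force: [-1.5, -1.6, 7.8]
grip_width: 0.0368
grip_force: 59.5
slide [-0.1508, -1.1426, -0.3856] turn [0.0002, 0.0005, 0.0003] rows 11.7 t 18.6167 w 0.0368
```

```bash
python3 -m creep '[{"slide":[0,0,-0.05],"turn":[0,0,0],"jaw":-0.4},{"slide":[0,0,-0.15],"turn":[0,0,0],"jaw":-0.4},{"slide":[0,0,-0.25],"turn":[0,0,0],"jaw":-0.4},{"slide":[0,-0.05,-0.34],"turn":[0,0,0],"jaw":-0.4},{"slide":[-0.02,-0.14,-0.38],"turn":[0,0,0],"jaw":-0.4},{"slide":[-0.03,-0.24,-0.385],"turn":[0,0,0],"jaw":-0.4},{"slide":[-0.04,-0.34,-0.385],"turn":[0,0,0],"jaw":-0.4},{"slide":[-0.06,-0.44,-0.385],"turn":[0,0,0],"jaw":-0.4},{"slide":[-0.07,-0.54,-0.385],"turn":[0,0,0],"jaw":-0.4},{"slide":[-0.08,-0.64,-0.385],"turn":[0,0,0],"jaw":-0.4},{"slide":[-0.1,-0.74,-0.385],"turn":[0,0,0],"jaw":-0.4},{"slide":[-0.11,-0.84,-0.385],"turn":[0,0,0],"jaw":-0.4},{"slide":[-0.13,-0.94,-0.385],"turn":[0,0,0],"jaw":-0.4},{"slide":[-0.13,-1,-0.385],"turn":[0,0,0],"jaw":-0.4},{"slide":[-0.13,-1,-0.385],"turn":[0,0,0],"jaw":-0.4},{"slide":[-0.13,-1,-0.385],"turn":[0,0,0],"jaw":-0.4}]';python3 go.py  .473 -.2046 .24 172.6 .473 -.2046 .1015 172.6
```

```text
time: 19.95
tcp_pos: [0.4711, -0.1485, 0.2389]
tool_rot: [0.0, 0.065, 0.998, 0.0]
wrist_force: [0.8, -0.4, -0.2]
grip_width: 0.0369
grip_force: 60.3
slide [-0.023, -0.1385, -0.0028] turn [0.0, 0.0001, -0.0002] rows 1.3 t 19.95 w 0.0369
slide [-0.0227, -0.1385, 0.3435] turn [0.0, 0.0001, -0.0002] rows 3.6 t 19.95 w 0.0369
```

```bash
python3 -m creep '[{"slide":[-0.022,-0.08,0],"turn":[0,0,0],"jaw":-0.4},{"slide":[-0.022,-0.138,0],"turn":[0,0,0],"jaw":-0.4},{"slide":[-0.022,-0.138,0.02],"turn":[0,0,0],"jaw":-0.4},{"slide":[-0.022,-0.138,0.1],"turn":[0,0,0],"jaw":-0.4},{"slide":[-0.022,-0.138,0.2],"turn":[0,0,0],"jaw":-0.4},{"slide":[-0.022,-0.138,0.29],"turn":[0,0,0],"jaw":-0.4},{"slide":[-0.022,-0.138,0.33],"turn":[0,0,0],"jaw":-0.4},{"slide":[-0.022,-0.138,0.343],"turn":[0,0,0],"jaw":-0.4},{"slide":[-0.022,-0.138,0.343],"turn":[0,0,0],"jaw":-0.4},{"slide":[-0.022,-0.138,0.343],"turn":[0,0,0],"jaw":0.3},{"slide":[-0.022,-0.138,0.343],"turn":[0,0,0],"jaw":0.3},{"slide":[-0.022,-0.138,0.343],"turn":[0,0,0],"jaw":0.3},{"slide":[-0.022,-0.138,0.3],"turn":[0,0,0],"jaw":0.3},{"slide":[-0.022,-0.138,0.2],"turn":[0,0,0],"jaw":0.3},{"slide":[-0.022,-0.138,0.1],"turn":[0,0,0],"jaw":0.3},{"slide":[-0.022,-0.138,0],"turn":[0,0,0],"jaw":0.3},{"slide":[-0.022,-0.138,0],"turn":[0,0,0],"jaw":0.3},{"slide":[-0.022,-0.138,0],"turn":[0,0,0],"jaw":0.3}]'
python3 - <<'E'
from h import *
c=cam("wrist");save("w7",c["image"]);np.savez("w7.npz",**c)
E
python3 go.py .39 -.15 .24 172.6 .36 -.145 .1 172.6
```

```text
time: 21.45
tcp_pos: [0.4747, -0.2037, 0.2415]
tool_rot: [0.003, 0.063, 0.998, -0.001]
wrist_force: [-0.3, 0.2, -1.4]
grip_width: 0.0555
grip_force: 0.0
slide [0.2239, 0.1054, -0.002] turn [-0.0001, 0.0004, 0.0003] rows 2.4 t 21.5 w 0.0559
slide [0.3007, 0.1085, 0.3478] turn [-0.0001, 0.0004, 0.0003] rows 4.5 t 21.5 w 0.0559
```

View pics/w7.png

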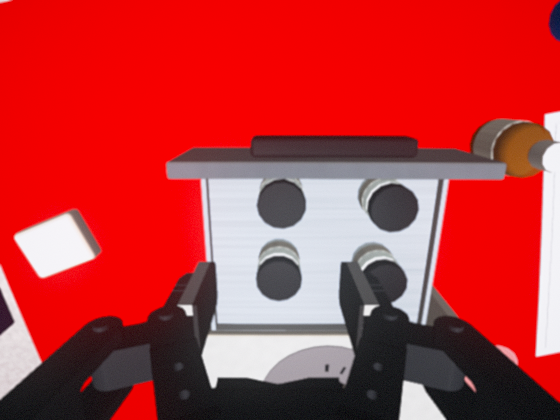

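All four jars stand upright in the drawer. The black grip block spans (252..416, 137..157).

```bash
python3 - <<'E'
from h import *
c=dict(np.load("w7.npz"));W=np.array([.9916,-.1296,0])
for v in (138,156):
    o,d=ray(c,334,v);P0=np.array([.4185,-.154,0]);print(v,(o+d*((P0-o)@W)/(d@W)).round(4))
for u,v in ((282,207),(391,207),(279,278),(381,279)):
    d=onz(c,u,v,.0625)[:2]-np.array([.5283,-.1674]);print("tray",d@W[:2],d@np.array([.1296,.9916]))
E
python3 go.py .385 -.15 .24 172.6 .385 -.15 .115 172.6
```

```text
138 [ 0.4162 -0.1713  0.1599]
156 [ 0.4153 -0.1788  0.209 ]
tray -0.04856781023737408 -0.03935678816767578
tray -0.04888695015399587 0.04331904923072616
tray 0.011778372729126043 -0.041351852251434514
tray 0.012586377077430759 0.041705791424563834
slide [0.2363, 0.1038, -0.002] turn [-0.0001, 0.0004, 0.0003] rows 2.5 t 21.5 w 0.0559
slide [0.237, 0.104, 0.3105] turn [-0.0001, 0.0004, 0.0003] rows 3.9 t 21.5 w 0.0559
```

```bash
python3 -m creep '[{"slide":[0.08,0.03,0],"turn":[0,0,0],"jaw":-1},{"slide":[0.16,0.07,0],"turn":[0,0,0],"jaw":-1},{"slide":[0.235,0.104,0],"turn":[0,0,0],"jaw":-1},{"slide":[0.235,0.104,0],"turn":[0,0,0],"jaw":-1},{"slide":[0.235,0.104,0],"turn":[0,0,0],"jaw":-1},{"slide":[0.235,0.104,0],"turn":[0,0,0],"jaw":-1}]'
python3 - <<'E'
from h import *
c=cam("wrist");save("w8",c["image"]);np.savez("w8.npz",**c)
E
python3 go.py .385 -.15 .115 172.6
```

```text
time: 22.0
tcp_pos: [0.3849, -0.1499, 0.2376]
tool_rot: [-0.0, 0.063, 0.998, 0.0]
wrist_force: [0.4, -0.2, -0.8]
grip_width: 0.0004
grip_force: 0.0
slide [0.0011, 0.0003, 0.3071] turn [0.0, -0.0, 0.0003] rows 2.9 t 22.05 w 0.0001
```

View pics/w8.png

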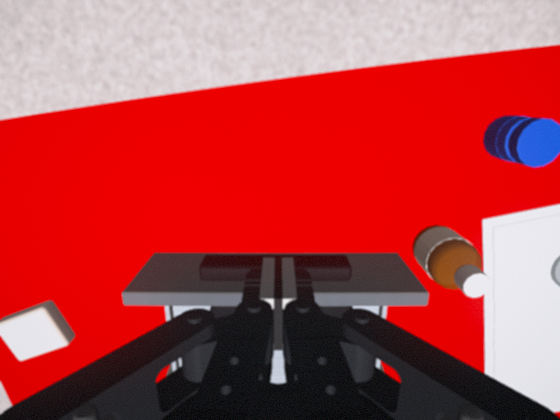

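```bash
python3 - <<'E'
from h import *
c=dict(np.load("w8.npz"));W=np.array([.9916,-.1296,0]);F=np.array([.4185,-.154,0])
for n,v,off in(("blk bottom@face",256,0),("blk top-back@panel",280,.014),("panel bottom",254,.014),("panel top",291,.014)):
    o,d=ray(c,230,v);P0=F+off*W;print(n,(o+d*((P0-o)@W)/(d@W)).round(4))
im=c["image"];print(im[245:300:2,230].tolist())
E
```

```text
blk bottom@face [ 0.4139 -0.1892  0.0705]
blk top-back@panel [ 0.4279 -0.1901  0.0819]
panel bottom [ 0.4271 -0.196   0.0369]
panel top [ 0.4282 -0.1881  0.0973]
[[240, 0, 0], [240, 0, 0], [239, 0, 0], [239, 0, 0], [135, 49, 49], [55, 27, 28], [56, 16, 14], [54, 16, 15], [49, 16, 13], [51, 14, 19], [49, 13, 17], [54, 31, 31], [60, 42, 48], [60, 42, 45], [60, 40, 45], [53, 34, 42], [53, 36, 44], [49, 34, 40], [59, 49, 49], [64, 55, 55], [60, 52, 52], [60, 53, 54], [58, 48, 53], [65, 59, 62], [108, 105, 107], [123, 124, 134], [120, 123, 133], [123, 127, 137]]
```

```bash
python3 -m creep '[{"slide":[0,0,0.08],"turn":[0,0,0],"jaw":-1},{"slide":[0,0,0.17],"turn":[0,0,0],"jaw":-1},{"slide":[0,0,0.26],"turn":[0,0,0],"jaw":-1},{"slide":[0,0,0.305],"turn":[0,0,0],"jaw":-1},{"slide":[0,0,0.305],"turn":[0,0,0],"jaw":-1},{"slide":[0,0,0.305],"turn":[0,0,0],"jaw":-1}]'
python3 -m creep '[{"slide":[-0.015,0,0],"turn":[0,0,0],"jaw":-1},{"slide":[-0.03,0,0],"turn":[0,0,0],"jaw":-1},{"slide":[-0.04,0,0],"turn":[0,0,0],"jaw":-1},{"slide":[-0.05,0,0],"turn":[0,0,0],"jaw":-1},{"slide":[-0.06,0,0],"turn":[0,0,0],"jaw":-1},{"slide":[-0.07,0,0],"turn":[0,0,0],"jaw":-1},{"slide":[-0.08,0,0],"turn":[0,0,0],"jaw":-1},{"slide":[-0.09,0,0],"turn":[0,0,0],"jaw":-1},{"slide":[-0.1,0,0],"turn":[0,0,0],"jaw":-1}]'
```

```text
time: 22.55
tcp_pos: [0.3848, -0.15, 0.1155]
tool_rot: [-0.001, 0.064, 0.998, 0.0]
wrist_force: [0.2, -0.4, -0.4]
grip_width: 0.0001
grip_force: 0.0
time: 23.3
tcp_pos: [0.4241, -0.1549, 0.1161]
tool_rot: [-0.001, 0.064, 0.998, 0.0]
wrist_force: [-3.6, 0.5, 2.3]
grip_width: 0.0003
grip_force: 1.5
```

```bash
python3 -m creep '[{"slide":[-0.01,0,0],"turn":[0,0,0],"jaw":-1},{"slide":[-0.025,0,0],"turn":[0,0,0],"jaw":-1},{"slide":[-0.04,0,0],"turn":[0,0,0],"jaw":-1},{"slide":[-0.055,0,0],"turn":[0,0,0],"jaw":-1},{"slide":[-0.07,0,0],"turn":[0,0,0],"jaw":-1},{"slide":[-0.085,0,0],"turn":[0,0,0],"jaw":-1},{"slide":[-0.1,0,0],"turn":[0,0,0],"jaw":-1},{"slide":[-0.115,0,0],"turn":[0,0,0],"jaw":-1},{"slide":[-0.13,0,0],"turn":[0,0,0],"jaw":-1},{"slide":[-0.145,0,0],"turn":[0,0,0],"jaw":-1},{"slide":[-0.16,0,0],"turn":[0,0,0],"jaw":-1},{"slide":[-0.175,0,0],"turn":[0,0,0],"jaw":-1},{"slide":[-0.19,0,0],"turn":[0,0,0],"jaw":-1},{"slide":[-0.205,0,0],"turn":[0,0,0],"jaw":-1},{"slide":[-0.22,0,0],"turn":[0,0,0],"jaw":-1},{"slide":[-0.235,0,0],"turn":[0,0,0],"jaw":-1},{"slide":[-0.25,0,0],"turn":[0,0,0],"jaw":-1},{"slide":[-0.26,0,0],"turn":[0,0,0],"jaw":-1}]'
```

```text
time: 24.8
tcp_pos: [0.5289, -0.1684, 0.1165]
tool_rot: [0.0, 0.064, 0.998, 0.0]
wrist_force: [-2.3, 1.7, -1.0]
grip_width: 0.0001
grip_force: 1.3
```

```bash
python3 -m creep '[{"slide":[-0.01,0,0],"turn":[0,0,0],"jaw":-1},{"slide":[-0.018,0,0],"turn":[0,0,0],"jaw":-1},{"slide":[-0.024,0,0],"turn":[0,0,0],"jaw":-1},{"slide":[-0.028,0,0],"turn":[0,0,0],"jaw":-1}]'
```

```text
time: 25.13
tcp_pos: [0.5394, -0.1698, 0.1165]
tool_rot: [0.0, 0.064, 0.998, 0.0]
wrist_force: [-2.1, 1.3, -0.1]
grip_width: 0.0001
grip_force: 1.3
```

```bash
for i in 1; do python3 -m creep '[{"slide":[-0.005,0,0],"turn":[0,0,0],"jaw":-1},{"slide":[-0.01,0,0],"turn":[0,0,0],"jaw":-1},{"slide":[-0.015,0,0],"turn":[0,0,0],"jaw":-1}]'; done
```

```text
time: 25.38
tcp_pos: [0.544, -0.1703, 0.1163]
tool_rot: [-0.001, 0.064, 0.998, 0.0]
wrist_force: [-11.8, 1.4, 8.4]
grip_width: -0.0001
grip_force: 5.9
```

```bash
python3 -m creep '[{"slide":[-0.005,0,0],"turn":[0,0,0],"jaw":-1},{"slide":[-0.008,0,0],"turn":[0,0,0],"jaw":-1},{"slide":[-0.008,0,0],"turn":[0,0,0],"jaw":-1}]'
python3 -m creep '[{"slide":[0.02,0,0],"turn":[0,0,0],"jaw":-1},{"slide":[0.08,0,0],"turn":[0,0,0],"jaw":-1},{"slide":[0.15,0,-0.05],"turn":[0,0,0],"jaw":-1},{"slide":[0.15,0,-0.15],"turn":[0,0,0],"jaw":-1},{"slide":[0.15,0,-0.25],"turn":[0,0,0],"jaw":-1},{"slide":[0.15,0,-0.35],"turn":[0,0,0],"jaw":0},{"slide":[0.15,0,-0.45],"turn":[0,0,0],"jaw":0},{"slide":[0.1,0,-0.5],"turn":[0,0,0],"jaw":0},{"slide":[0.0,0,-0.5],"turn":[0,0,0],"jaw":0},{"slide":[-0.03,0,-0.5],"turn":[0,0,0],"jaw":0},{"slide":[-0.03,0,-0.5],"turn":[0,0,0],"jaw":0},{"slide":[-0.03,0,-0.5],"turn":[0,0,0],"jaw":0}]'
python3 - <<'E'
from h import *
c=cam("wrist");save("w9",c["image"]);np.savez("w9.npz",**c)
E
```

```text
time: 25.63
tcp_pos: [0.5443, -0.1704, 0.1159]
tool_rot: [-0.004, 0.064, 0.998, 0.0]
wrist_force: [-15.2, 1.6, 9.9]
grip_width: 0.0
grip_force: 7.5
time: 26.63
tcp_pos: [0.5606, -0.1725, 0.3163]
tool_rot: [0.0, 0.063, 0.998, -0.0]
wrist_force: [-0.1, -0.0, -0.6]
grip_width: 0.0429
grip_force: 0.0
```

View pics/w9.png

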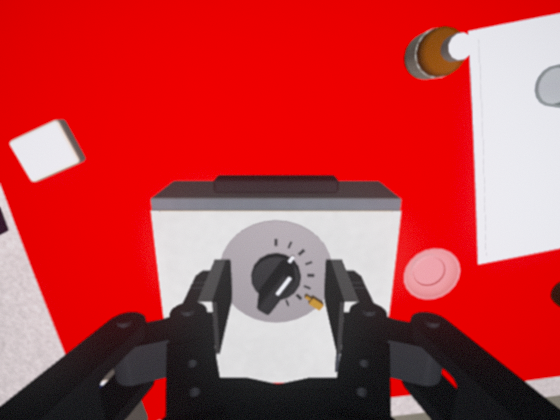

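The drawer is home, with its front panel flush against the box. The dial centre is near (275,272), the white nib at (293,260), the bar line at about (283,288) and the brass tab at (314,302). I'll take the rest from colour masks.

```bash
cat > dial.py <<'E'
from h import *
def feats(c,roi):
    x0,y0,x1,y1=roi;im=c["image"][y0:y1,x0:x1].astype(int);off=np.array([x0,y0])
    r,g,b=im[...,0],im[...,1],im[...,2]
    br=((r-b>60)&(g-b>25)&(r<250)).astype(np.uint8)
    out={}
    n,l,s,ce=cv2.connectedComponentsWithStats(br);i=1+np.argmax(s[1:,4]);out["tab"]=ce[i]+off
    dk=(im.max(2)<85).astype(np.uint8)
    n,l,s,ce=cv2.connectedComponentsWithStats(dk);i=1+np.argmax(s[1:,4])
    hull=cv2.convexHull(np.argwhere(l==i)[:,::-1].astype(np.int32));M=np.zeros_like(dk);cv2.fillConvexPoly(M,hull,1)
    M=cv2.dilate(M,np.ones((3,3)))
    wh=((im.min(2)>170)&(M>0)).astype(np.uint8)
    n,l,s,ce=cv2.connectedComponentsWithStats(wh);out["white"]=[]
    for i in range(1,n):
        if s[i,4]>=6:
            p=np.argwhere(l==i)[:,::-1];q=p-p.mean(0);v=np.linalg.svd(q,full_matrices=False)[2][0];t=q@v
            out["white"].append((s[i,4],ce[i]+off,ce[i]+off+v*t.min(),ce[i]+off+v*t.max()))
    gm=((abs(r-g)<25)&(im.max(2)>115)&(im.max(2)<180)).astype(np.uint8)
    n,l,s,ce=cv2.connectedComponentsWithStats(gm);i=1+np.argmax(s[1:,4])
    h=cv2.convexHull(np.argwhere(l==i)[:,::-1].astype(np.int32)) ;e=cv2.fitEllipse(h);out["disc"]=(np.array(e[0])+off,e[1])
    return out
if __name__=="__main__":
    W=np.array([.9916,-.1296]);Y=np.array([.1296,.9916]);F=[]
    for f,roi in(("w1.npz",(205,245,330,345)),("w9.npz",(232,215,325,325))):
        c=dict(np.load(f));o=feats(c,roi);F.append((c,o));print(f,o)
        C=onz(c,*o["disc"][0],.084);t=onz(c,*o["tab"],.092);print(" disc",C.round(4)," tab",t.round(4))
        for w in o["white"]:
            for z in(.096,.124): print("  white z",z,w[0],[onz(c,*k,z)[:2].round(4).tolist() for k in w[1:]])
    (c1,a),(c2,b)=F
    print("tab tri",tri(*ray(c1,*a["tab"]),*ray(c2,*b["tab"])))
    for i in a["white"]:
        for j in b["white"]: print("tri",tri(*ray(c1,*i[1]),*ray(c2,*j[1])))
E
python3 dial.py
```

```text
w1.npz {'tab': array([296.15662651, 329.21686747]), 'white': [(np.int32(13), array([280.69230769, 292.        ]), array([282.15409125, 290.88800382]), array([279.13846807, 293.18202432])), (np.int32(47), array([272.87234043, 315.63829787]), array([278.80205282, 309.79898825]), array([266.71058926, 321.70610867]))], 'disc': (array([266.45402527, 299.90384293]), (84.28949737548828, 96.3254623413086))}
 disc [ 0.6413 -0.1844  0.084 ]  tab [ 0.6759 -0.1504  0.092 ]
  white z 0.096 13 [[0.6239, -0.168], [0.6225, -0.1664], [0.6254, -0.1697]]
  white z 0.124 13 [[0.607, -0.1681], [0.6057, -0.1666], [0.6083, -0.1697]]
  white z 0.096 47 [[0.6543, -0.1771], [0.6467, -0.1703], [0.6623, -0.1842]]
  white z 0.124 47 [[0.6349, -0.1764], [0.6279, -0.1702], [0.6422, -0.1829]]
w9.npz {'tab': array([314.28225806, 302.48387097]), 'white': [(np.int32(20), array([290.25, 259.7 ]), array([288.48557491, 261.49407722]), array([291.96030066, 257.9609568 ])), (np.int32(78), array([283.23076923, 285.51282051]), array([289.5397307 , 277.42080234]), array([276.75975445, 293.81269198]))], 'disc': (array([275.941
[... 174 characters left out ...]
-0.1701], [0.6229, -0.1665]]
  white z 0.124 20 [[0.6108, -0.1677], [0.6123, -0.1693], [0.6094, -0.1661]]
  white z 0.096 78 [[0.6505, -0.178], [0.6427, -0.1711], [0.6587, -0.1853]]
  white z 0.124 78 [[0.6343, -0.1765], [0.6273, -0.1702], [0.6417, -0.183]]
tab tri (array([ 0.67299346, -0.15050388,  0.09582169]), np.float64(0.00019549494230265276))
tri (array([ 0.62632831, -0.16816985,  0.0920558 ]), np.float64(0.00039402380788138654))
tri (array([ 0.62785975, -0.17241645,  0.11195879]), np.float64(0.02487711235262994))
tri (array([ 0.55421288, -0.16943652,  0.24011421]), np.float64(0.008492376817266821))
tri (array([ 0.63196953, -0.17627738,  0.12813995]), np.float64(7.500989122468858e-05))
```

```bash
python3 go.py .642 -.184 .24 138.1
```

```text
slide [-0.2078, -0.0028, 0.1903] turn [-0.0, -0.0, 0.0961] rows 4.8 t 26.6833 w 0.0426
```

```bash
python3 -m creep '[{"slide":[-0.05,0,0.04],"turn":[0,0,0.019],"jaw":0},{"slide":[-0.1,0,0.09],"turn":[0,0,0.038],"jaw":0},{"slide":[-0.16,0,0.14],"turn":[0,0,0.057],"jaw":0},{"slide":[-0.2,-0.003,0.18],"turn":[0,0,0.076],"jaw":0},{"slide":[-0.208,-0.003,0.19],"turn":[0,0,0.096],"jaw":0},{"slide":[-0.208,-0.003,0.19],"turn":[0,0,0.096],"jaw":0},{"slide":[-0.208,-0.003,0.19],"turn":[0,0,0.096],"jaw":0},{"slide":[-0.208,-0.003,0.19],"turn":[0,0,0.096],"jaw":0}]'; python3 go.py .642 -.184 .171 138.1
```

```text
time: 27.35
tcp_pos: [0.6417, -0.1842, 0.2413]
tool_rot: [0.0, 0.356, 0.935, 0.0]
wrist_force: [-0.1, 0.4, -0.4]
grip_width: 0.0423
grip_force: 0.0
slide [-0.0002, 0.0008, 0.1757] turn [0.0, 0.0001, 0.0006] rows 1.7 t 27.35 w 0.0423
```

```bash
python3 -m creep '[{"slide":[0,0,0.06],"turn":[0,0,0],"jaw":0},{"slide":[0,0,0.12],"turn":[0,0,0],"jaw":0},{"slide":[0,0,0.16],"turn":[0,0,0],"jaw":0},{"slide":[0,0,0.174],"turn":[0,0,0],"jaw":0},{"slide":[0,0,0.174],"turn":[0,0,0],"jaw":0},{"slide":[0,0,0.174],"turn":[0,0,0],"jaw":-0.5},{"slide":[0,0,0.174],"turn":[0,0,0],"jaw":-1},{"slide":[0,0,0.174],"turn":[0,0,0],"jaw":-1},{"slide":[0,0,0.174],"turn":[0,0,0],"jaw":-1},{"slide":[0,0,0.174],"turn":[0,0,0],"jaw":-1}]'; python3 go.py .642 -.184 .171 45.5
```

```text
time: 28.18
tcp_pos: [0.6433, -0.1844, 0.1728]
tool_rot: [0.002, 0.357, 0.934, 0.0]
wrist_force: [-0.8, 0.5, 7.1]
grip_width: 0.0129
grip_force: 59.8
slide [0.003, -0.0015, 0.0046] turn [0.0005, 0.0001, 0.2574] rows 12.9 t 28.1833 w 0.0129
```

Gripped on the 13 mm bar. Turning in about 5° steps.

```bash
python3 -m creep '[{"slide":[0,0,0],"turn":[0,0,0.014],"jaw":-1},{"slide":[0,0,0],"turn":[0,0,0.028],"jaw":-1},{"slide":[0,0,0],"turn":[0,0,0.042],"jaw":-1},{"slide":[0,0,0],"turn":[0,0,0.056],"jaw":-1},{"slide":[0,0,0],"turn":[0,0,0.07],"jaw":-1},{"slide":[0,0,0],"turn":[0,0,0.084],"jaw":-1},{"slide":[0,0,0],"turn":[0,0,0.098],"jaw":-1},{"slide":[0,0,0],"turn":[0,0,0.112],"jaw":-1},{"slide":[0,0,0],"turn":[0,0,0.126],"jaw":-1},{"slide":[0,0,0],"turn":[0,0,0.14],"jaw":-1}]'
python3 -m creep '[{"slide":[0,0,0],"turn":[0,0,0.014],"jaw":-1},{"slide":[0,0,0],"turn":[0,0,0.028],"jaw":-1},{"slide":[0,0,0],"turn":[0,0,0.042],"jaw":-1},{"slide":[0,0,0],"turn":[0,0,0.056],"jaw":-1},{"slide":[0,0,0],"turn":[0,0,0.07],"jaw":-1},{"slide":[0,0,0],"turn":[0,0,0.084],"jaw":-1},{"slide":[0,0,0],"turn":[0,0,0.098],"jaw":-1},{"slide":[0,0,0],"turn":[0,0,0.11],"jaw":-1},{"slide":[0,0,0],"turn":[0,0,0.117],"jaw":-1},{"slide":[0,0,0],"turn":[0,0,0.117],"jaw":-1},{"slide":[0,0,0],"turn":[0,0,0.117],"jaw":-1}]'; python3 go.py .642 -.184 .171 45.5
```

```text
time: 29.02
tcp_pos: [0.6443, -0.1839, 0.1729]
tool_rot: [0.002, 0.722, 0.692, 0.002]
wrist_force: [2.7, 1.6, 4.6]
grip_width: 0.0132
grip_force: 59.6
time: 29.93
tcp_pos: [0.6451, -0.1843, 0.1729]
tool_rot: [0.002, 0.922, 0.388, 0.003]
wrist_force: [5.0, 1.5, 1.5]
grip_width: 0.0129
grip_force: 59.2
slide [-0.005, -0.0062, 0.0047] turn [0.0008, -0.0007, 0.0004] rows 0.1 t 29.9333 w 0.0129
```

```bash
python3 -m creep '[{"slide":[0,0,0],"turn":[0,0,0],"jaw":0},{"slide":[0,0,0],"turn":[0,0,0],"jaw":0},{"slide":[0,0,0],"turn":[0,0,0],"jaw":0},{"slide":[0,0,-0.06],"turn":[0,0,0],"jaw":0},{"slide":[0,0,-0.15],"turn":[0,0,0],"jaw":0},{"slide":[0,0,-0.25],"turn":[0,0,0],"jaw":0},{"slide":[0,0,-0.33],"turn":[0,0,0],"jaw":0},{"slide":[0,0,-0.33],"turn":[0,0,0],"jaw":0},{"slide":[0,0,-0.33],"turn":[0,0,0],"jaw":0},{"slide":[0,0,-0.33],"turn":[0,0,0],"jaw":0}]'
python3 - <<'E'
from h import *
from dial import feats
c=cam("wrist");save("w10",c["image"]);np.savez("w10.npz",**c);u,v=proj(c,[.642,-.184,.1]);print(u,v)
u,v=int(u),int(v)
o=feats(c,(u-75,max(v-75,0),u+75,min(v+75,420)));print(o);A=np.array([.642,-.184])
t=onz(c,*o["tab"],.094)[:2]-A;print("tab",np.degrees(np.arctan2(t[1],t[0])),np.hypot(*t))
for w in o["white"]:
    for z in(.096,.124):
        P=[onz(c,*k,z)[:2]-A for k in w[1:]];d=P[2]-P[1];print(z,w[0],np.round(P,4).tolist(),"ang of centre",np.degrees(np.arctan2(P[0][1],P[0][0])),"line",np.degrees(np.arctan2(d[1],d[0])))
E
```

```text
time: 30.77
tcp_pos: [0.6419, -0.1842, 0.3021]
tool_rot: [-0.0, 0.922, 0.388, -0.0]
wrist_force: [-0.8, -0.1, -0.4]
grip_width: 0.0427
grip_force: 0.0
279.09615787961985 198.7451782914163
{'tab': array([280.4973545 , 137.61904762]), 'white': [(np.int32(15), array([281.4, 167.4]), array([279.9, 168.9]), array([282.9, 165.9])), (np.int32(103), array([281.51456311, 190.62135922]), array([281.55752078, 177.99509233]), array([281.47243087, 203.00500957]))], 'disc': (array([281.09751129, 189.39720154]), (124.65770721435547, 128.56707763671875))}
tab 44.385594194980925 0.048789408069164104
0.096 15 [[0.0189, 0.0167], [0.0172, 0.0167], [0.0207, 0.0168]] ang of centre 41.46068886304409 line 1.063074772437954
0.124 15 [[0.0224, 0.0207], [0.0209, 0.0207], [0.024, 0.0207]] ang of centre 42.69600696090323 line 1.0630747724372667
0.096 103 [[0.0055, 0.0028], [0.0129, 0.0104], [-0.0019, -0.0048]] ang of centre 26.72216331246436 line -134.35472851850216
0.124 103 [[0.0103, 0.0081], [0.017, 0.015], [0.0036, 0.0013]] ang of centre 38.183011604610144 line -134.35472851850218
```

View pics/w10.png

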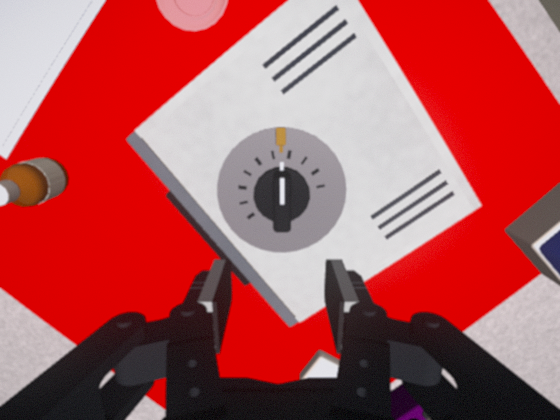

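The pointer line at u≈281 runs straight to the brass tab at (280,138), within about 1°. The drawer front is flush, the bottle is upright and the gripper is clear.

```bash
python3 -c "
from plant import job_done
print(job_done())"
```

```text
the job is handed in; nothing more can be done
None
```

I handed the job in at about 31 s of robot time: all four jars were standing in the drawer before I pushed it home, and the dial pointer is within about 1° of the brass tab; I couldn't see the jars once the drawer was shut, and no verdict came back.

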